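# Make up a staining kit and a sampling kit

### The job

Make up the two kits from the stock on the right of the bench, standing each thing upright on the floor of its own compartment and tipping nothing over on the way. The staining kit goes in the tray with two compartments: the brown stain bottle in the large one and one of the two small vials in the small one. The sampling kit goes in the tray with three compartments: the white jar in the large one, the other vial in the middle one and the tube in the small one at the end.

Things in the scene. Friction and masses are not known exactly. Their poses are not given: they have to be found in the camera images.
- stain_bottle_mid (a point): Brown glass stain bottle with a red screw cap, body 52 mm in diameter, 105 mm high in all, for the fingers a 52 mm cylinder up to 98 mm; 0.2 kg. Stands upright and loose. This point is on its axis, half-way up; z is its axis, pointing up.
- jar_mid (a point): Squat white plastic sample jar with a white lid, 56 mm in diameter, 62 mm high (for the fingers a cylinder up to 56 mm); 0.14 kg. Stands upright and loose. This point is on its axis, half-way up; z is its axis, pointing up. (Two monitors stand between stock and trays, screens at world x = 0.73 m from 0.15 m up: pass on the robot's side of them.)
- tube_mid (a point): Slim clear 50 ml tube with a blue screw cap, self-standing, barrel 28 mm in diameter, cap 34 mm, 112 mm high (for the fingers a 28 mm cylinder up to 98 mm); 0.05 kg. Stands upright and loose. This point is on its axis, half-way up; z is its axis, pointing up.
- vial_a_mid (a point): Small brown vial with a white cap, 27 mm in diameter, 45 mm high (for the fingers a cylinder up to 38 mm); 0.06 kg. The two vials are alike and either may go in either kit. Stands upright and loose. This point is on its axis, half-way up; z is its axis, pointing up.
- vial_b_mid (a point): The other small brown vial with a white cap, the same: 27 mm in diameter, 45 mm high (for the fingers up to 38 mm), 0.06 kg. Stands upright and loose. This point is on its axis, half-way up; z is its axis, pointing up.
- tray_two: Staining kit tray, the shorter: 138 mm long, two compartments in a row: large one 76 x 76 mm inside, centre x = -27 mm, y = 0; small one 50 mm (x) by 76 mm (y), centre x = +40 mm, y = 0. Low open tray, grey walls, white floor, 84 mm wide, fixed. Floor 4 mm thick; walls 4 mm thick, tops 12 mm above worktop. Origin: centre of underside; x along the row, z up.
- tray_three: Sampling kit tray, the longer: 192 mm long, three compartments in a row, all at y = 0: large one 76 x 76 mm inside, centre x = -54 mm; middle 50 mm (x) by 76 mm (y), x = +13 mm; end one, same size, x = +67 mm. Low open tray, grey walls, white floor, 84 mm wide, fixed. Floor 4 mm thick; walls 4 mm thick, tops 12 mm above worktop. Origin: centre of underside; x along the row, z up.
Not all that is in view belongs to the job. What is shaped like the part that bears tube_mid but pink is not meant.

How it is judged:
By the outcome, as a careful person would: the job done as asked, in the order asked, and still so for the second after the job is handed in, with the robot touching nothing.
It also fails if it takes over 144 s, if anything falls off the work surface, if the arm or the gripper's body presses on something with over 40 N, if the wrist force passes 120 N, or if a joint passes its speed limit or range.

### The arm

A 6-joint arm with a two-finger parallel gripper is mounted at the origin on a cart in front of the work surface, level with it; the furniture and walls round the work are solid. World frame = base frame: x ahead of the robot, y to its left, z up, the work surface at z = 0. Lengths are in m, angles in rad, forces in N, time in s.
With the tool pointing down it reaches from about 0.3 to 0.825 m from the base axis. Payload 5.4 kg.
Tool frame: the origin (TCP) lies at the very end of the fingers, on their centre line; the grasp point (between the pads) lies 19 mm behind it; z points along the fingers, x is the direction in which the jaws open and shut, and the axes are right-handed (so a half turn about z gives the same grasp; the last joint's range is limited). The gripper opens to 92 mm and grips with 3 to 60 N. Pads are 20 mm wide; open, the fingers measure 128 mm over their backs; the gripper's body (75 mm by 189 mm) begins 69 mm behind the grasp point.
Start: joints at [1.042, 0.158, 1.597, -0, 1.386, -0.21], TCP at [0.18, 0.546, 0.215] pointing down, gripper open.
Joint ranges: [-2.91, 2.91], [-0.94, 2.29], [0.18, 2.7], [-1.29, 4.43], [0.17, 2.64], [-3, 3]. Speed limits (rad/s): [2.57, 2.57, 3.14, 3.14, 3.14, 3.14].

### API

Orientations are given as a rotation vector (axis times angle).
In Python, from workcell import bot gives the robot as it stands. Calls block until the motion is done:
- bot.goto(position, orientation): joint-space move of the TCP to a pose.
- bot.line_to(position, rot=None, max_speed=0.15): straight line of the TCP; rot=None keeps the orientation; max_speed is the mean speed in m/s.
- bot.set_joints(angles): joint-space move.
- bot.set_gripper(opening, newtons=None): opening from 0.0 (shut) to 1.0 (fully open); newtons is the grip in N (None keeps the last); returns when the fingers have stopped.
- bot.hold(seconds).
- bot.inverse_kinematics(position, orientation): joint angles nearest the present ones, or None.
- bot.read_camera(name): name is "side" or "top" or "wrist"; returns a dict with "pixels" (400x640x3 uint8, blue, green, red), "fx", "fy", "cx", "cy" (pixels), "R" (3x3) and "t" (3): a world point X has camera coordinates R X + t. Camera axes: x right, y down, z forward; pixel columns grow to the right and rows downward; lengths in m; the calibration is good to about 2 mm. A picture is of the moment at which its call begins. There is no depth.
A pose or a line that the arm cannot do raises bot.MotionError and nothing moves.
- bot.job_done(): hands the job in, once; it reports no verdict.
Readings, each from a call of its own:
- bot.current_clock(): time.
- bot.current_joints(): joint angles.
- bot.current_joint_vel(): joint speeds.
- bot.current_effort(): joint torques, N m.
- bot.current_ee_pos(): TCP position.
- bot.current_tool_rot(): TCP orientation.
- bot.current_contact_force(): force on the tool from outside, world axes, zero at the start.
- bot.current_ft_torque(): the same for the moment, N m.
- bot.current_opening(): opening from 0.0 (shut) to 1.0 (fully open).
Only numpy, scipy, OpenCV 4.12 (cv2) and the standard library are available. Lean on these libraries where they do the work, as an engineer would, in place of code of your own. Each camera call takes 0.05 s, during which the arm holds its last target. There are 200 camera calls.

## Working session

There is one attempt and no reset: what is moved stays moved. The work goes in short steps, each a Python script; the robot and the scene stay as the last script left them, time stands still between calls to the robot, and variables do not carry over. Pictures are saved under pics/ and viewed, about 12 in all and at most 16, crops included, and the job is handed in when it is done.

```bash
mkdir -p pics; ls
python3 - <<'E'
from workcell import bot
import cv2,numpy as np
for n in("top","side"):
    c=bot.read_camera(n); cv2.imwrite(f"pics/{n}0.png",c["pixels"])
    print(n,c["fx"],c["fy"],c["cx"],c["cy"],np.round(c["R"],4).tolist(),np.round(c["t"],4).tolist(), (-c["R"].T@c["t"]).round(3))
print(bot.current_clock(),bot.current_tool_rot())
E
```

```text
pics
top 431.7989311802279 431.7989311802279 319.42330655905823 194.4676459123367 [[-0.1461, -0.9893, -0.0022], [-0.9661, 0.1432, -0.2148], [0.2129, -0.0293, -0.9766]] [0.0495, 0.5595, 1.0946] [3.150e-01 1.000e-03 1.189e+00]
side 383.48132252668535 383.48132252668535 320.7654089743329 202.71441381920746 [[0.988, -0.1544, 0.0046], [-0.0873, -0.5831, -0.8077], [0.1274, 0.7976, -0.5896]] [-0.5198, 0.0767, 1.0628] [ 0.385 -0.883  0.691]
0.1 [ 2.54530044e+00  1.84027069e+00 -2.42396646e-03]
```

View pics/top0.png

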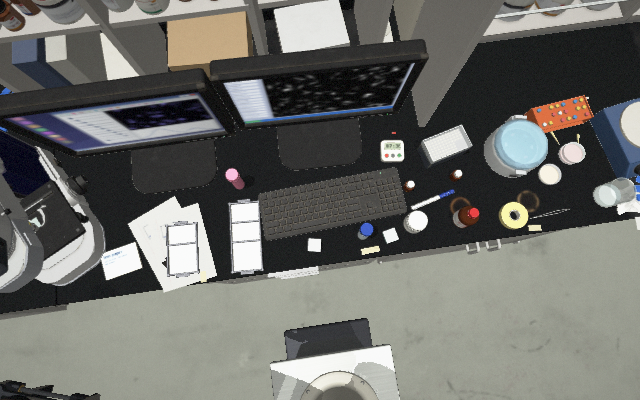

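View pics/side0.png

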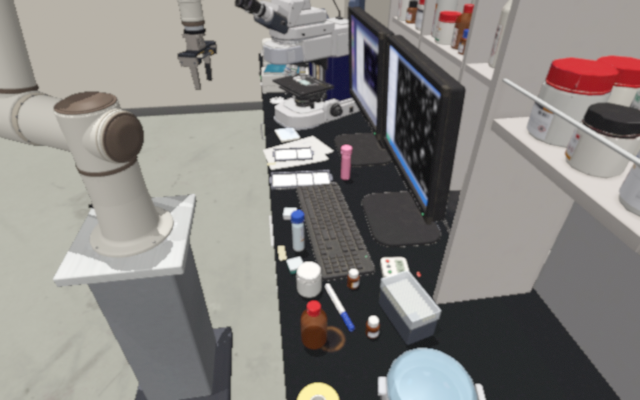

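Top view:
- Bottle with red cap at (474,213) and white jar at (416,222).
- Two tube shapes: a blue-capped clear one at (366,230), which fits the description, and a pink one at (233,178), which is not meant.
- Vials at about (409,184) and (458,174).
- Two-compartment tray at about (183,248) and three-compartment tray at about (246,236).

I'll enlarge these areas to confirm.

Run:
```python
import cv2,numpy as np
t=cv2.imread("pics/top0.png");s=cv2.imread("pics/side0.png")
a=cv2.resize(t[150:270,340:500],None,fx=5,fy=5,interpolation=cv2.INTER_CUBIC)
cv2.imwrite("pics/stock.png",a)
b=cv2.resize(t[180:300,120:280],None,fx=5,fy=5,interpolation=cv2.INTER_CUBIC)
cv2.imwrite("pics/trays.png",b)
b=cv2.resize(s[130:370,250:450],None,fx=2.5,fy=2.5,interpolation=cv2.INTER_CUBIC)
cv2.imwrite("pics/side_s.png",b)
```

```text
(no output)
```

View pics/stock.png

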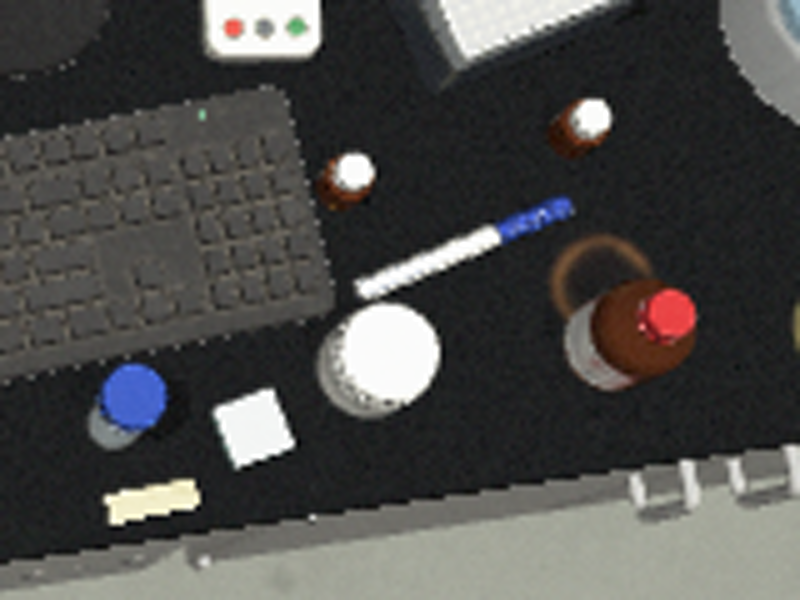

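View pics/trays.png

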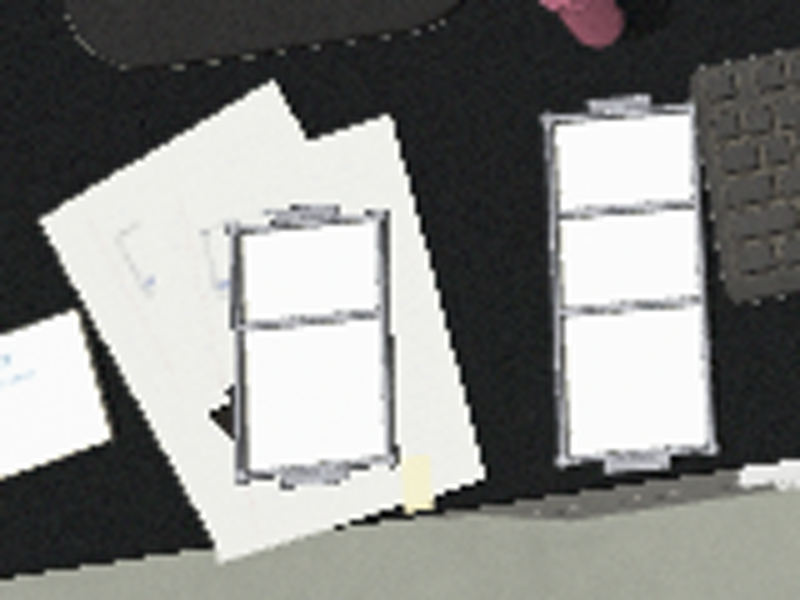

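View pics/side_s.png

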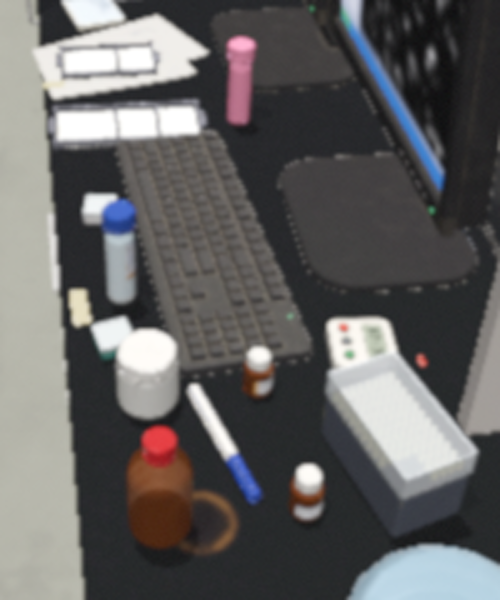

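The crops confirm the bottle, jar, blue-capped tube at crop (134,396), two vials, and the pink decoy near the trays. The large compartments of both trays face the robot. Next I compute positions.

```bash
cat > h.py <<'E'
from workcell import bot
import cv2,numpy as np
from scipy.spatial.transform import Rotation as Rn
def ray(c,u,v,z):
    d=c["R"].T@np.array([(u-c["cx"])/c["fx"],(v-c["cy"])/c["fy"],1]); o=-c["R"].T@c["t"]
    return o+d*(z-o[2])/d[2]
def rot(yaw): # tool down, jaw axis along world angle yaw
    return (Rn.from_euler("z",yaw)*Rn.from_euler("x",np.pi)).as_rotvec()
E
python3 - <<'E'
from h import *
T=bot.read_camera("top");S=bot.read_camera("side")
f=lambda p,s,o:((p[0]+.5)/s-.5+o[0],(p[1]+.5)/s-.5+o[1])
st=dict(bottle=((667,315),(159,434),.105),jar=((395,349),(149,348),.062),tube=((134,396),(119,209),.112),va=((354,173),(259,354),.045),vb=((591,118),(309,471),.045))
for k,(a,b,z) in st.items():
    print(k,ray(T,*f(a,5,(340,150)),z).round(4),ray(S,*f(b,2.5,(250,130)),z).round(4))
print("pink",ray(T,231.5,173,.112), ray(S,*f((241,43),2.5,(250,130)),.112))
print("box", [ray(T,u,v,.05).round(3)[:2] for u,v in((420,142),(465,124),(471,147),(429,165))],"keyboard",[ray(T,*f(p,5,(120,180)),.02).round(3)[:2] for p in((692,75),(735,300))], ray(T,405,209,.02).round(3))
for n,P in dict(two=[(230,228),(387,212),(395,465),(240,480)],three=[(545,118),(692,104),(716,452),(562,466)]).items():
    W=np.array([ray(T,*f(p,5,(120,180)),.012)[:2] for p in P])
    c=W.mean(0); ax=(W[0]+W[1]-W[2]-W[3])/2; ay=(W[0]+W[3]-W[1]-W[2])/2
    print(n,c.round(4),"len",np.linalg.norm(ax),"wid",np.linalg.norm(ay),"yaw",np.arctan2(ax[1],ax[0]),np.arctan2(-ay[0],ay[1]))
E
```

```text
bottle [ 0.447  -0.4115  0.105 ] [ 0.4472 -0.4097  0.105 ]
jar [ 0.4554 -0.2819  0.062 ] [ 0.4562 -0.2779  0.062 ]
tube [ 0.445  -0.1352  0.112 ] [ 0.4459 -0.1351  0.112 ]
va [ 0.5561 -0.283   0.045 ] [ 0.5571 -0.2842  0.045 ]
vb [ 0.5676 -0.4174  0.045 ] [ 0.5684 -0.4165  0.045 ]
pink [0.63905567 0.18502797 0.112     ] [0.63690411 0.18740979 0.112     ]
box [array([ 0.67 , -0.331]), array([ 0.703, -0.466]), array([ 0.635, -0.468]), array([ 0.601, -0.342])] keyboard [array([0.594, 0.134]), array([0.467, 0.126])] [ 0.495 -0.261  0.02 ]
two [0.4772 0.3566] len 0.1375384740292494 wid 0.08473712490726909 yaw -0.04295262768564547 -0.04750809647897831
three [0.486  0.1831] len 0.19168766772372953 wid 0.08239507469279607 yaw -0.05131087923549533 -0.05358603921287077
```

```bash
cat >> h.py <<'E'
TR=dict(two=(np.array([.4772,.3566]),-.045),three=(np.array([.486,.1831]),-.052))
def best(p,yaw):  # yaw or its half turn, whichever turns the wrist least and is reachable
    q0=np.array(bot.current_joints()); c=[]
    for y in(yaw,yaw+np.pi,yaw-np.pi):
        q=bot.inverse_kinematics(p,rot(y))
        if q is not None: c.append((abs(np.array(q)-q0).max(),y))
    return rot(min(c)[1])
def pick(xy,yaw,z,d,N,clear=.018,zt=.2):
    r=best([*xy,zt],yaw)
    bot.goto([*xy,zt],r); bot.set_gripper((d+clear)/.092,N)
    bot.line_to([*xy,z],max_speed=.12); bot.set_gripper(0,N)
    print("width mm",92*bot.current_opening(), bot.current_clock())
    bot.line_to([*xy,zt],max_speed=.15); print("lifted width",92*bot.current_opening())
def place(tray,off,z,d,clear=.014,zt=.2):
    c,a=TR[tray]; xy=c+off*np.array([np.cos(a),np.sin(a)])
    p=bot.current_ee_pos()
    if p[0]>.47: bot.line_to([.45,p[1],zt],max_speed=.2)
    r=best([*xy,zt],a+np.pi/2)
    bot.goto([*xy,zt],r)
    bot.line_to([*xy,z+.03],max_speed=.15); print("before lowering",92*bot.current_opening())
    bot.line_to([*xy,z+.0045],max_speed=.04)
    print("F",np.round(bot.current_contact_force(),2))
    bot.set_gripper((d+clear)/.092); bot.hold(.2)
    bot.line_to([*xy,zt],max_speed=.15); print("t",bot.current_clock(),bot.current_ee_pos())
E
python3 - <<'E'
from h import *
# start is out left: come round at safe radius
bot.goto([.45,-.25,.22],best([.45,-.25,.22],0)); print(bot.current_clock(),bot.current_joints())
pick([.5566,-.2835],0,.012,.027,12)
c=bot.read_camera("side");cv2.imwrite("pics/s1.png",c["pixels"])
place("two",.040,.012,.027)
c=bot.read_camera("side");w=bot.read_camera("top")
cv2.imwrite("pics/s2.png",np.hstack([cv2.imread("pics/s1.png")[:,200:600],c["pixels"][:,200:600]]))
E
```

```text
3.15 [-7.41052543e-01 -2.70148608e-03  1.75697676e+00  1.52987427e-04
  1.38734364e+00 -7.42137716e-01]
width mm 26.55144595770675 6.6167
lifted width 26.810927022708782
before lowering 26.149611056804847
F [-0.53  1.18 -0.87]
t 15.0083 [0.51648999 0.35449811 0.19864329]
```

View pics/s2.png

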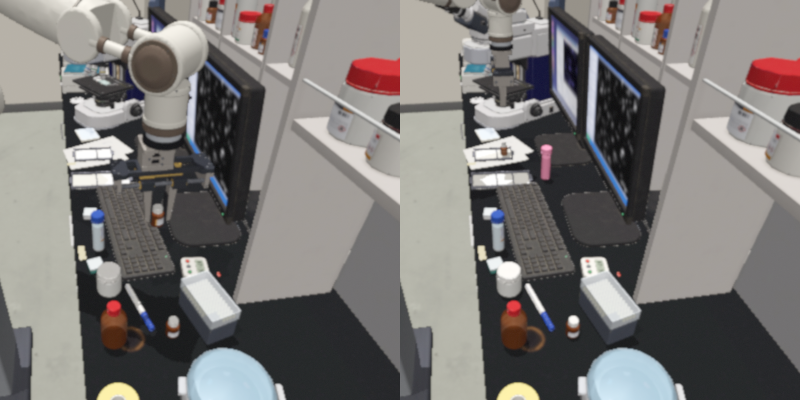

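The vial stands upright in the small compartment of the two-tray, at (504,150) in the right half. Next the bottle.

```bash
cat >> h.py <<'E'
def back():
    p=bot.current_ee_pos(); bot.line_to([.43,p[1],.2],max_speed=.2)
def snap(n):
    t=bot.read_camera("top")["pixels"];s=bot.read_camera("side")["pixels"]
    cv2.imwrite(f"pics/{n}.png",np.hstack([cv2.resize(t[150:300,100:300],(400,300)),cv2.resize(s[100:250,230:430],(400,300))]))
E
python3 - <<'E'
from h import *
back()
pick([.447,-.4107],0,.032,.052,20)
place("two",-.027,.032,.052)
back(); snap("b1")
E
```

```text
width mm 51.99072082057733 20.9417
lifted width 51.94428410275897
before lowering 51.70391047711789
F [ 0.32  0.04 -0.31]
t 28.6167 [0.44958143 0.35744868 0.19869901]
```

View pics/b1.png

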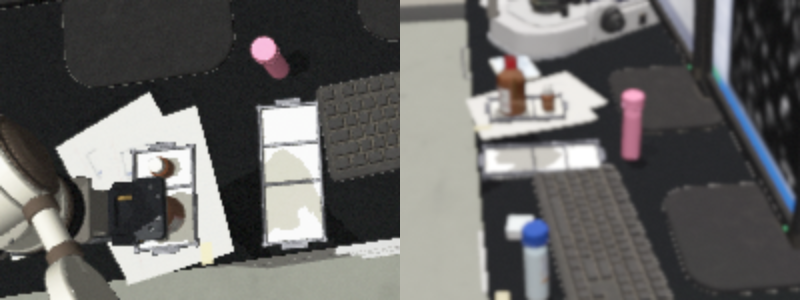

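The bottle and vial stand upright in their compartments of the two-tray. Next come the jar and the second vial.

Run:
```python
from h import *
pick([.456,-.280],1.3,.022,.056,15)
place("three",-.054,.022,.056)
back()
bot.goto([.43,-.35,.2],best([.43,-.35,.2],.785))
pick([.568,-.417],.785,.012,.027,12,clear=.014)
place("three",.013,.012,.027)
back(); bot.goto([.43,-.1,.2],best([.43,-.1,.2],0)); snap("b2")
```

```text
width mm 55.639270793735044 33.6083
lifted width 55.91902214770899
before lowering 55.720190326409714
F [-0.12  0.56 -1.31]
t 40.4833 [0.43137953 0.18579435 0.19891956]
width mm 26.677175788480817 45.9917
lifted width 26.789080854698135
before lowering 26.912287485770094
F [ 0.72 -0.77  0.49]
t 54.25 [0.49827431 0.18232085 0.19883689]
```

View pics/b2.png

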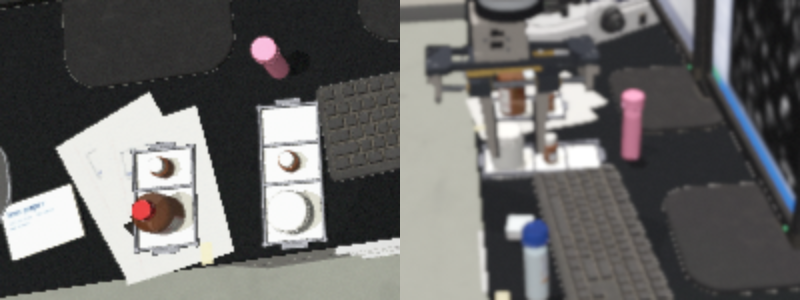

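All four stand in their compartments. The tube, at (.4455,-.135), is still in place. Next I pick it up.

Run:
```python
from h import *
pick([.4455,-.1352],0,.036,.028,10,clear=.03,zt=.22)
place("three",.067,.036,.028,zt=.22)
back(); bot.goto([.35,-.25,.25],best([.35,-.25,.25],0)); bot.hold(.5); snap("b3"); print(bot.current_clock())
```

```text
width mm 27.931317437440335 58.9
lifted width 28.483380494963914
before lowering 28.241492193600692
F [ 0.67 -0.3  -0.95]
t 65.4417 [0.55223209 0.179517   0.21873555]
68.4333
```

View pics/b3.png

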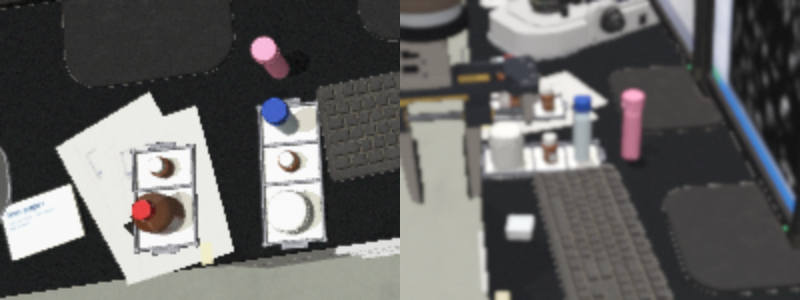

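All five stand in place. I'll run one numeric check of the cap positions, then hand in.

Run:
```python
from h import *
T=bot.read_camera("top")
for n,u,v,z in(("tube",275,110,.116),("bottle",144,209,.109),("jar",289,211,.066),("v3",289,160,.049),("v2",160,165,.049)):
    print(n,ray(T,u/2+100,v/2+150,z).round(3))
for t,o in(("three",.067),("two",-.027),("three",-.054),("three",.013),("two",.04)):
    c,a=TR[t]; print((c+o*np.array([np.cos(a),np.sin(a)])).round(3))
bot.job_done()
```

```text
tube [0.552 0.178 0.116]
bottle [0.453 0.354 0.109]
jar [0.428 0.182 0.066]
v3 [0.497 0.178 0.049]
v2 [0.515 0.348 0.049]
[0.553 0.18 ]
[0.45  0.358]
[0.432 0.186]
[0.499 0.182]
[0.517 0.355]
the job is handed in; nothing more can be done
```

Both kits are made up and the job is handed in, at about 68 s on the robot's clock.

- **Staining tray:** the brown bottle is in the large compartment and one vial in the small one.
- **Sampling tray:** the white jar is in the large compartment, the other vial in the middle and the blue-capped tube at the end. I left the pink tube alone.

In the last pictures all five things stand upright in their compartments, and nothing looked tipped. Their caps lie within 2–7 mm of the target centres, the largest gap being the vial in the staining tray. Those caps were read by eye off a small picture, and the gaps are well inside the compartment clearances. The force read as each thing was set down stayed under 2 N, and the gripper was clear of everything at hand-in. No check failed. I placed the small vial before the bottle because the task states no order within a kit.

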